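# Store the thick marker cap-down, regripping it in the sloping rest

## Robot

A 6-joint arm with a two-finger parallel gripper is mounted at the origin on the work surface. World frame = base frame: x ahead of the robot, y to its left, z up, the work surface at z = 0. Lengths are in mm, angles in rad, forces in N, time in s.
With the tool pointing down it reaches from about 300 to 875 mm from the base axis. Payload 6.4 kg.
Tool frame: the origin (TCP) lies at the very end of the fingers, on their centre line; the grasp point (between the pads) lies 19 mm behind it; z points along the fingers, y is the line along which they close (so a half turn about z gives the same grasp; the last joint's range is limited). The gripper opens to 85 mm and grips with 20 to 120 N. Pads are 22 mm wide; open, the fingers measure 114 mm over their backs; the gripper's body (76 mm by 85 mm) begins 54 mm behind the grasp point. The pads swing forward as they close: fully open they stand 13 mm farther back than shut.
Start: joints at [0.905, 0.181, 1.607, -0, 1.354, -0.206], TCP at [255.158, 515.301, 231.288] pointing down, gripper open.
Joint ranges: [-2.99, 2.99], [-0.89, 2.07], [0.3, 2.58], [-1.14, 4.28], [0, 2.63], [-3.12, 3.12]. Speed limits (rad/s): [2.57, 2.57, 3.01, 3.14, 3.14, 3.14].

## Interface

Orientations are given as a 3x3 rotation matrix whose columns are the frame's x, y, z axes.
In Python, from bench import readout, capture, get_calibration, workorder gives the robot as it stands.
- The arm moves only by the shell command python3 -m pendant 'ROWS' [FORCE]. ROWS is JSON, one flat list of numbers, 7 for each row, row after row: the shift along the tool's x, y, z in mm, then the turn, a rotation vector about the tool's x, y, z in rad, then the finger opening in mm, from 0 to 85.4. In form: [tx, ty, tz, rx, ry, rz, jaw, tx, ty, tz, rx, ry, rz, jaw, ...]. A call has 1 to 20 rows; each row is the pose to reach, as a shift and turn from the pose commanded when the call began, along the tool's axes at that moment; what a row does not reach only later rows make up. A row lasts 1/10 s, in which the tool goes at most 50 mm and 8.59 degrees, less where a joint would pass 70% of its speed; a pose out of reach is approached as far as the arm can. A call with a gripper value outside its range is refused whole. The fingers move at their own pace and stop on an object; FORCE is the grip in N (left out, the last holds). Time passes only in rows, so rows that repeat a pose let the fingers close. It gives the time, the measured TCP pose, the force, the opening and the grip force at its end, in the units of the state.
- readout.get_obs(): the state, without advancing time (a new reading comes with each control period).
- capture(name): name is "scene" or "top" or "wrist"; returns the picture (420x560x3 uint8, red, green, blue); there is no depth.
- get_calibration(name): a dict with "K" (3x3 intrinsics, pixels), "R" (3x3) and "t" (3): a world point X has camera coordinates R X + t. Camera axes: x right, y down, z forward; pixel columns grow to the right and rows downward; lengths in mm; the calibration is good to about 2 mm. A picture is of the moment at which its call begins: read the wrist's pose just before it. get_calibration takes no time and is no camera call; for the wrist camera it gives the pose at the moment of the call.
- workorder.job_done(): hands the job in; it is judged then, once.
The state is a dict: "time_s": time; "joint_pos": joint angles; "dq": joint speeds; "joint_torque": joint torques, N m; "ee_pos": TCP position; "tool_rot": TCP orientation; "ft_force": force on the tool from outside, world axes, zero at the start; "torque": the same for the moment, N m; "opening": finger opening in mm; "grasp_force": force on a finger pad.
Only numpy, scipy, OpenCV 4.12 (cv2) and the standard library are available. Lean on these libraries where they do the work, as an engineer would, in place of code of your own. Each camera call takes 0.05 s, during which the arm holds its last target. There are 200 camera calls.

## Task

The thick square marker lying on the desk is to be stored standing on its cap. First lay it in the sloping wooden rest, cap end lowest and against the stop, and let go of it there; then take hold of it afresh and stand it upright on its cap in the shallow tray with the ink jars. Do not knock the jars over.

Things in the scene. Friction and masses are not known exactly. Their poses are not given: they have to be found in the camera images.
- marker: Thick square marker, 150 mm long, 26 mm square in section, about 60 g: a 50 mm flat-ended black cap, a 4 mm narrower neck, a white barrel and, at the tail, a 16 mm round stub 8 mm long. Lies flat at the start. Its own +x axis runs along its length from the cap end to the tail; its origin is the centre of its underside as it lies (13 mm below the long axis).
- marker_mid (a point): Centre of the marker, on its long axis, 75 mm from either end; axes as marker (+x towards the tail).
- marker_cap (a point): Centre of the flat end face of the marker's cap; axes as marker.
- rest_seat (a point): Where the centre of the cap's end face lies when the marker is home in the rest: on the stop's face, 13 mm off the channel's floor, 29 mm over the desk. Axes: z up, +x level, the way in which the channel rises, so the seated marker's long axis points along (1, 0, 1)/sqrt 2 of these axes.
- rest: Fixed wooden rest, base 130 x 90 x 8 mm, with a channel rising at 45 degrees from a stop (26 mm high). Its first 50 mm has side walls 34 mm apart (42 outside), 22 mm high; beyond, the floor is an 18 mm wide rib to 95 mm from the stop, so the marker can be held by its sides there; its upper 55 mm stand free. Origin: centre of the base's underside, axes as rest_seat.
- tray_in (a point): Fixed shallow plywood tray, outside 130 mm along x and 200 mm along y, 12 mm high, walls 4 mm. The point is the centre of its inner floor, z up. Two ink jars stand in its +y end; the rest (y below +30 mm) is free: a good place is y = -45 mm.
- jar1_mid (a point): Ink jar, 46 mm across, 55 mm high, standing in the tray; centre of the jar, z along its height.
- jar2_mid (a point): The second ink jar, the same.
Things that resemble listed ones, but are neither listed nor needed, are in the scene too. What is shaped like the rest but red is not meant.

How it is judged (in metres and radians):
On the way:
1. the marker lies in the sloping rest, cap end down at the stop, let go and still (distance between marker_cap and rest_seat below 0.018 m and angle between marker's own x axis and vertical between 0.65 and 0.92 rad and contact force between the fingers and marker below 0.1 N and linear speed of marker below 0.02 m/s), for 0.2 s.
At the end, for the whole second after the job is handed in: The marker stands by itself on its cap on the tray's floor: its long axis within 0.08 rad of vertical with the cap below, the cap's end face within 4 mm of floor height and its centre inside the tray's walls, let go and at rest (angle between marker's own x axis and vertical below 0.08 rad and x of marker_cap in the frame of tray_in between -0.061 and 0.061 m and y of marker_cap in the frame of tray_in between -0.096 and 0.096 m and z of marker_cap in the frame of tray_in between -0.004 and 0.004 m and contact force between the fingers and marker below 0.1 N and linear speed of marker below 0.02 m/s); the robot touches nothing.
It fails at once if an ink jar is knocked over (leans more than 0.35 rad) (angle between any of jar1_mid, jar2_mid's own z axis and vertical above 0.35 rad).
It also fails if it takes over 61 s, if anything falls off the work surface, if the arm or the gripper's body presses on something with over 40 N, if the wrist force passes 120 N, or if a joint passes its speed limit or range.

## Working session

There is one attempt and no reset: what is moved stays moved. The work goes in short steps, Python scripts to look and compute and a shell command to move; the robot and the scene stay as the last step left them, time stands still between calls to the robot, and variables do not carry over. Pictures are saved under pics/ and viewed, at most 11 in all, crops included, and the job is handed in when it is done.

```bash
mkdir -p pics; ls
python3 - <<'E'
from bench import readout,capture,get_calibration
import cv2,numpy as np
a=capture("scene");b=capture("top")
np.save('scene.npy',a);np.save('top.npy',b)
cv2.imwrite('pics/a.png',a[:,:,::-1]);cv2.imwrite('pics/b.png',b[:,:,::-1])
for n in("scene","top","wrist"):
  c=get_calibration(n);print(n,np.round(c["K"],1).tolist(),np.round(c["R"],4).tolist(),np.round(c["t"],1).tolist())
o=readout.get_obs();print(o)
E
```

```text
pics
scene [[427.3, 0.0, 287.1], [0.0, 427.3, 212.0], [0.0, 0.0, 1.0]] [[-0.0017, 0.9999, -0.0101], [0.8347, -0.0041, -0.5506], [-0.5506, -0.0094, -0.8347]] [-68.4, -326.6, 1263.6]
top [[506.9, 0.0, 275.0], [0.0, 506.9, 212.2], [0.0, 0.0, 1.0]] [[-0.005, -0.9999, 0.0135], [-0.9918, 0.0033, -0.1274], [0.1273, -0.014, -0.9918]] [57.9, 419.5, 1238.4]
wrist [[353.3, 0.0, 273.8], [0.0, 353.3, 207.6], [0.0, 0.0, 1.0]] [[0.4448, 0.8956, -0.0026], [0.8649, -0.4288, 0.2611], [0.2327, -0.1184, -0.9653]] [-573.4, -33.6, 379.7]
{'time_s': 0.1, 'joint_pos': array([ 9.04712387e-01,  1.81456151e-01,  1.60792201e+00,  1.70131098e-05,
        1.35382605e+00, -2.06309890e-01]), 'dq': array([ 1.27951779e-04, -1.56297034e-03, -3.12851600e-03,  2.73311226e-05,
       -6.01125951e-04, -9.89282935e-04]), 'joint_torque': array([ 5.00196511e-04, -4.45870292e+01, -3.52242637e+01, -2.84376283e-04,
        4.10264300e-03, -8.54682503e-05]), 'ee_pos': array([254.81665838, 514.88623676, 230.47344765]), 'tool_rot': array([[-8.96150979e-01,  4.43748133e-01, -1.00886393e-03],
       [ 4.43749144e-01,  8.96150164e-01, -1.25681782e-03],
       [ 3.46383014e-04, -1.57398102e-03, -9.99998701e-01]]), 'ft_force': array([ 0.33484021,  0.03741441, -0.22528076]), 'torque': array([-0.01825631,  0.00710139, -0.00195179]), 'grasp_force': 0.0, 'opening': 85.66313781931642}
```

View pics/a.png

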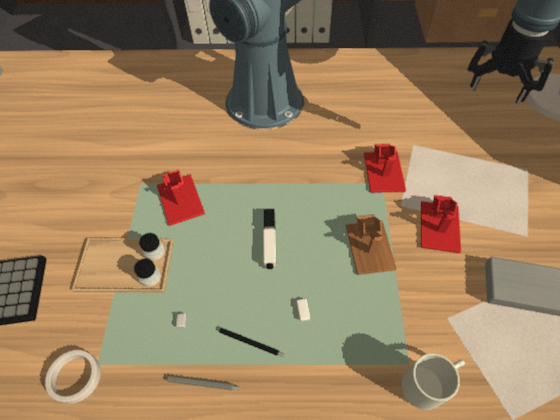

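View pics/b.png

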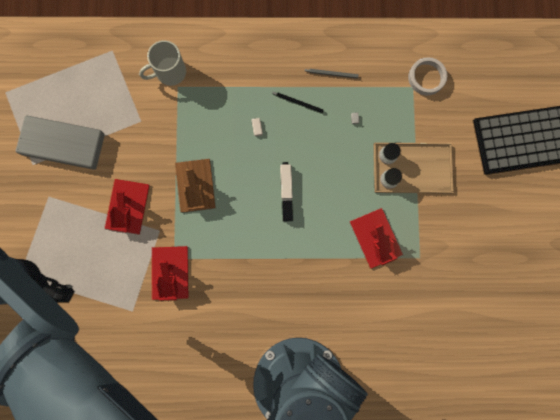

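The scene view shows the marker at (269,238), cap towards the robot. The wooden rest is at (370,245) and the tray at (122,264), with its jars at (150,245) and (147,270). In the top view these are at (287,190), (195,185) and (413,168). Next I measure them.

```bash
cat > h.py <<'E'
import numpy as np,cv2
from bench import get_calibration
def ray(c,p,z):
    K,R,t=c["K"],c["R"],c["t"];R=np.array(R);t=np.array(t)
    d=R.T@np.linalg.inv(K)@np.array([p[0],p[1],1.]);o=-R.T@t
    return o+d*(z-o[2])/d[2]
def big(m):
    cs,_=cv2.findContours(m.astype(np.uint8),cv2.RETR_EXTERNAL,cv2.CHAIN_APPROX_NONE)
    return max(cs,key=cv2.contourArea)
E
python3 - <<'E'
from h import *
for n,rois in (("top",dict(mk=(270,150,305,230),rest=(170,150,225,220),tray=(365,135,465,205))),("scene",dict(mk=(250,200,290,275),rest=(340,205,400,280),tray=(65,230,180,300)))):
    im=np.load(n+'.npy').astype(int);c=get_calibration(n);hsv=cv2.cvtColor(im.astype(np.uint8),cv2.COLOR_RGB2HSV)
    for k,(x0,y0,x1,y1) in rois.items():
        h=hsv[y0:y1,x0:x1].astype(int)
        if k=="mk": m=(h[...,2]>150)&(h[...,1]<60); z=26
        elif k=="rest": m=(h[...,0]<20)&(h[...,1]>90); z=8
        else: m=(h[...,0]<24)&(h[...,1]>60); z=12
        m=cv2.morphologyEx(m.astype(np.uint8),cv2.MORPH_CLOSE,np.ones((3,3)))
        q=big(m)+np.array([x0,y0]);b=cv2.boxPoints(cv2.minAreaRect(q))
        print(n,k,cv2.contourArea(q),b.round().tolist(),[ray(c,p,z)[:2].round().tolist() for p in b])
        if k=="mk":
            m=(h[...,2]<50);q=big(m)+np.array([x0,y0]);b=cv2.boxPoints(cv2.minAreaRect(q))
            print(n,"cap",cv2.contourArea(q),[ray(c,p,z)[:2].round().tolist() for p in b])
s=np.load('scene.npy')[200:285,330:410,::-1];t=np.load('top.npy')[145:225,165:245,::-1]
cv2.imwrite('pics/c.png',np.hstack([cv2.resize(s,(400,400),interpolation=2),cv2.resize(t,(400,400),interpolation=2)]))
E
```

```text
top mk 332.0 [[279.0, 164.0], [290.0, 164.0], [292.0, 197.0], [280.0, 197.0]] [[542.0, 46.0], [544.0, 17.0], [458.0, 14.0], [457.0, 43.0]]
top cap 162.0 [[448.0, 36.0], [448.0, 13.0], [400.0, 14.0], [400.0, 36.0]]
top rest 2013.0 [[170.0, 150.0], [214.0, 150.0], [214.0, 219.0], [170.0, 219.0]] [[584.0, 324.0], [584.0, 212.0], [405.0, 210.0], [406.0, 321.0]]
top tray 5041.0 [[373.0, 135.0], [464.0, 135.0], [464.0, 204.0], [373.0, 204.0]] [[622.0, -198.0], [621.0, -434.0], [441.0, -425.0], [442.0, -193.0]]
scene mk 2886.0 [[250.0, 200.0], [289.0, 200.0], [289.0, 274.0], [250.0, 274.0]] [[374.0, -21.0], [374.0, 74.0], [570.0, 74.0], [570.0, -11.0]]
scene cap 140.5 [[400.0, 14.0], [400.0, 36.0], [448.0, 37.0], [448.0, 16.0]]
scene rest 2613.0 [[346.0, 205.0], [399.0, 205.0], [399.0, 279.0], [346.0, 279.0]] [[377.0, 214.0], [378.0, 343.0], [574.0, 315.0], [574.0, 199.0]]
scene tray 5440.5 [[65.0, 299.0], [65.0, 230.0], [173.0, 230.0], [173.0, 299.0]] [[621.0, -406.0], [448.0, -456.0], [449.0, -200.0], [621.0, -174.0]]
```

View pics/c.png

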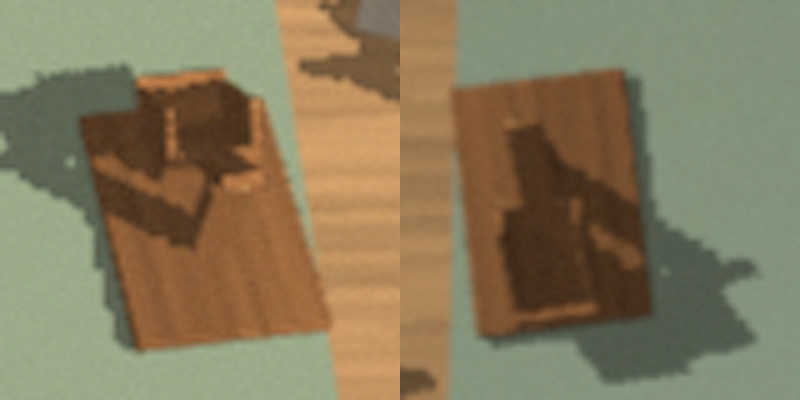

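The crops show the rest's wide walled section and stop on the robot side, at about (195,203) in the top view. The narrow rib continues away from the robot, so the channel rises roughly along world +x. Now I work out the poses.

```bash
cat >> h.py <<'E'
from bench import readout
from scipy.spatial.transform import Rotation as Ro
def Rt(psi,tilt):
    "tool y along world heading psi+90deg, z down tilted forward along heading by tilt"
    h=np.array([np.cos(psi),np.sin(psi),0]);y=np.array([-h[1],h[0],0]);z=h*np.sin(tilt)+np.array([0,0,-np.cos(tilt)])
    return np.c_[np.cross(y,z),y,z]
def rel(p,R):
    o=readout.get_obs();T=np.array(o["tool_rot"])
    v=T.T@(np.array(p)-o["ee_pos"]);r=Ro.from_matrix(T.T@R).as_rotvec()
    print("t",o["time_s"],"shift",v.round(1).tolist(),"rot",r.round(3).tolist(),"deg",np.degrees(np.linalg.norm(r)).round(1),"mm",np.linalg.norm(v).round())
E
python3 - <<'E'
from h import *
C={"rest":(8,{"top":[(175.6,162.6),(209.6,159),(215.4,208),(181.4,212.6)],"scene":[(346,225.1),(358,274.4),(396,269.7)]}),
"tray":(12,{"top":[(375,144),(452,144),(454,193),(374,192)],"scene":[(85,238),(171,239),(167,290),(73,290)]})}
for k,(z,d) in C.items():
    for n,ps in d.items(): print(k,n,[ray(get_calibration(n),p,z)[:2].round().tolist() for p in ps])
rel([475,25,180],Rt(0.0,0))
E
```

```text
rest top [[551.0, 309.0], [560.0, 223.0], [433.0, 207.0], [422.0, 292.0]]
rest scene [[435.0, 209.0], [563.0, 226.0], [552.0, 312.0]]
tray top [[598.0, -203.0], [598.0, -402.0], [469.0, -401.0], [473.0, -196.0]]
tray scene [[470.0, -403.0], [474.0, -201.0], [601.0, -190.0], [600.0, -395.0]]
t 0.1 shift [-414.7, -341.2, 50.9] rot [-0.001, -0.001, -0.46] deg 26.3 mm 539.0
```

```bash
python3 -m pendant '[-415,-341,20,0,0,-0.46,80,-415,-341,20,0,0,-0.46,80,-415,-341,20,0,0,-0.46,80,-415,-341,20,0,0,-0.46,80,-415,-341,20,0,0,-0.46,80,-415,-341,20,0,0,-0.46,80,-415,-341,20,0,0,-0.46,80,-415,-341,20,0,0,-0.46,80,-415,-341,20,0,0,-0.46,80,-415,-341,20,0,0,-0.46,80,-415,-341,20,0,0,-0.46,80,-415,-341,20,0,0,-0.46,80,-415,-341,20,0,0,-0.46,80,-415,-341,20,0,0,-0.46,80,-415,-341,20,0,0,-0.46,80]' 40
python3 - <<'E'
from h import *
from bench import capture
c=get_calibration("wrist");im=capture("wrist");np.save('w1.npy',im);cv2.imwrite('pics/d.png',im[:,:,::-1])
np.savez('w1c.npz',**c)
E
```

```text
time_s: 1.6
ee_pos: [475.2, 26.9, 211.2]
tool_rot: [[-1.0, -0.002, -0.0], [-0.002, 1.0, 0.0], [0.0, 0.0, -1.0]]
ft_force: [0.4, 0.3, -0.4]
opening: 80.0
grasp_force: 0.0
```

View pics/d.png

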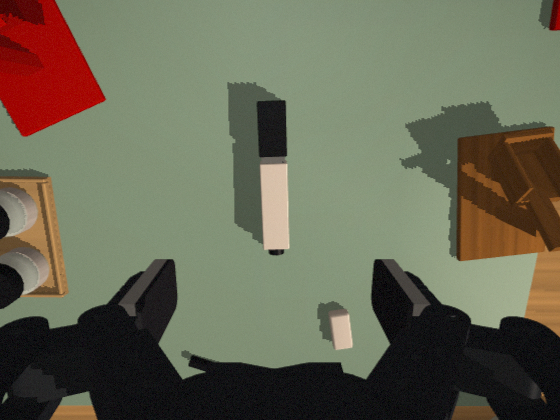

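The wrist view shows the marker with its cap end at (257–285,100) and the barrel's tail end at (264–290,249). At the right edge is the rest, its channel's high end towards the camera.

Run:
```python
from h import *
c=np.load('w1c.npz')
P=[ray(c,p,26)[:2] for p in [(257,101),(285.5,100),(264,249.5),(290,248.5)]];print(np.round(P,1).tolist())
a=(P[0]+P[1])/2;b=(P[2]+P[3])/2;psi=np.arctan2(*(b-a)[::-1]);print(a,b,psi,np.linalg.norm(b-a))
g=a+85*(b-a)/np.linalg.norm(b-a);print(g)
rel([*g,60],Rt(psi,0));
```

```text
[[399.5, 11.2], [398.6, 36.6], [541.0, 16.5], [539.9, 42.4]]
[399.03112784  23.87131472] [540.42331067  29.46785602] 0.03956103662679994 141.50289975531624
[483.9646208   27.23312576]
t 1.65 shift [-8.7, 0.3, 151.3] rot [0.0, -0.0, -0.037] deg 2.1 mm 152.0
```

```bash
python3 -m pendant '[-9,0,100,0,0,-0.037,70,-9,0,150,0,0,-0.037,70,-9,0,180,0,0,-0.037,70,-9,0,195,0,0,-0.037,70,-9,0,206,0,0,-0.037,70,-9,0,206,0,0,-0.037,70,-9,0,206,0,0,-0.037,70,-9,0,206,0,0,-0.037,22,-9,0,206,0,0,-0.037,22,-9,0,206,0,0,-0.037,22,-9,0,206,0,0,-0.037,22,-9,0,206,0,0,-0.037,22,-9,0,206,0,0,-0.037,22,-9,0,206,0,0,-0.037,22,-9,0,206,0,0,-0.037,22]' 40
```

```text
time_s: 3.15
ee_pos: [486.0, 25.3, 6.9]
tool_rot: [[-0.999, -0.037, 0.003], [-0.037, 0.999, -0.0], [-0.003, -0.001, -1.0]]
ft_force: [-1.1, 0.3, 8.7]
opening: 25.3
grasp_force: 40.6
```

```bash
python3 -m pendant '[0,0,-40,0,0,0,22,0,0,-80,0,0,0,22,0,50,-130,0,0,0,22,0,90,-180,0,0,0,22,0,130,-220,0,0,0,22,0,130,-220,0,0,0,22,0,130,-220,0,0,0,22,0,130,-220,0,0,0,22]'
python3 - <<'E'
from h import *
from bench import capture
c=get_calibration("wrist");im=capture("wrist");np.save('w2.npy',im);np.savez('w2c.npz',**c)
cv2.imwrite('pics/e.png',cv2.resize(im[:,:,::-1],(800,600),interpolation=2))
E
```

```text
time_s: 3.95
ee_pos: [480.0, 155.8, 226.0]
tool_rot: [[-0.999, -0.039, 0.002], [-0.039, 0.999, -0.0], [-0.002, -0.0, -1.0]]
ft_force: [-0.2, -1.1, -1.8]
opening: 25.4
grasp_force: 39.7
```

View pics/e.png

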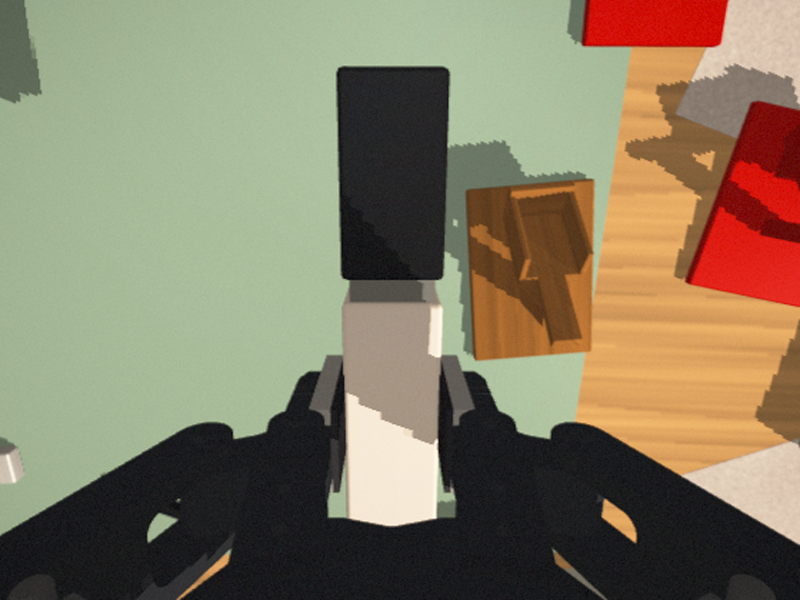

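The view shows the marker held straight. The rest's base corners are at (467,190), (592,179), (590,350) and (475,360). Its stop is at the top, around (515–577,194), and the rib's high end is at (554–580,343).

Run:
```python
from h import *
c=np.load('w2c.npz');s=560/800
f=lambda p,z: ray(c,(p[0]*s,p[1]*s),z)[:2]
B=np.array([f(p,8) for p in [(467,190),(592,179),(590,350),(475,360)]]);ctr=B.mean(0)
d=(B[2]+B[3]-B[0]-B[1]);psi=np.arctan2(d[1],d[0]);print("base",B.round().tolist(),ctr,psi,np.linalg.norm(d)/2)
h=np.array([np.cos(psi),np.sin(psi)]);l=np.array([-h[1],h[0]])
for n,p,z,dx in [("stoptop",(516,197),38.2,-18.4),("stoptop",(578,191),38.2,-18.4),("corner",(527,215),19.8,0),("corner",(573,211),19.8,0),("rib",(554,346),87,67.2),("rib",(581,341),87,67.2),("wall",(523,279),71,35.4-15.6),("wall",(590,266),71,35.4-15.6)]:
    q=f(p,z)-ctr;print(n,"corner_x",round(q@h-dx,1),"lat",round(q@l,1))
```

```text
base [[433.0, 207.0], [422.0, 293.0], [548.0, 310.0], [560.0, 223.0]] [490.65068117 257.89577601] 0.1275049050519892 128.0968033776108
stoptop corner_x -40.7 lat -16.6
stoptop corner_x -40.9 lat 23.2
corner corner_x -44.5 lat -5.0
corner corner_x -44.4 lat 26.4
rib corner_x -41.4 lat -7.7
rib corner_x -43.1 lat 8.3
wall corner_x -32.5 lat -21.3
wall corner_x -37.0 lat 19.1
```

```bash
cat >> h.py <<'E'
psiR=0.129
seat=np.array([491-51*np.cos(psiR),258.3-51*np.sin(psiR),29])
ax=np.array([np.cos(psiR),np.sin(psiR),1])/2**.5
nn=np.array([-np.cos(psiR),-np.sin(psiR),1])/2**.5
E
python3 - <<'E'
from h import *
c=np.load('w2c.npz');o=readout.get_obs();T=o["tool_rot"]
for p in [(337,69),(449,69)]:
    q=ray(c,(p[0]*.7,p[1]*.7),o["ee_pos"][2]+19);print((T.T@(q-o["ee_pos"])).round(1))
R=Rt(psiR,np.pi/4)
for off,a in ((60,6),(1,6),(1,0)):
    rel(seat+off*nn+a*ax-R@[87,0,-6.1],R)
E
```

```text
[ 85.7 -12.4 -18.9]
[ 85.7  13.3 -18.9]
t 4.0 shift [7.6, 100.5, 91.8] rot [-0.036, -0.786, -0.086] deg 45.3 mm 136.0
t 4.0 shift [-34.0, 104.3, 133.5] rot [-0.036, -0.786, -0.086] deg 45.3 mm 173.0
t 4.0 shift [-29.7, 104.0, 137.7] rot [-0.036, -0.786, -0.086] deg 45.3 mm 175.0
```

```bash
python3 -m pendant '[0,30,0,-0.036,-0.786,-0.086,22,0,60,0,-0.036,-0.786,-0.086,22,4,80,10,-0.036,-0.786,-0.086,22,8,100,20,-0.036,-0.786,-0.086,22,8,100,40,-0.036,-0.786,-0.086,22,8,100,70,-0.036,-0.786,-0.086,22,8,100.5,92,-0.036,-0.786,-0.086,22,8,100.5,92,-0.036,-0.786,-0.086,22,8,100.5,92,-0.036,-0.786,-0.086,22,8,100.5,92,-0.036,-0.786,-0.086,22]'
python3 - <<'E'
from h import *
from bench import capture
R=Rt(psiR,np.pi/4)
for off,a in ((1,6),(1,0)): rel(seat+off*nn+a*ax-R@[86.5,0,-6.1],R)
a=capture("scene")[190:290,330:430,::-1];b=capture("wrist")[:,:,::-1]
cv2.imwrite('pics/f.png',np.hstack([cv2.resize(a,(360,360),interpolation=2),cv2.resize(b,(440,360))]))
E
```

```text
time_s: 5.0
ee_pos: [467.7, 254.4, 132.1]
tool_rot: [[-0.702, -0.126, 0.7], [-0.09, 0.992, 0.088], [-0.706, -0.001, -0.708]]
ft_force: [-0.3, 0.2, -0.7]
opening: 25.0
grasp_force: 39.7
t 5.0 shift [-0.3, 1.0, 58.6] rot [-0.002, -0.002, -0.001] deg 0.2 mm 59.0
t 5.0 shift [5.7, 1.0, 58.6] rot [-0.002, -0.002, -0.001] deg 0.2 mm 59.0
```

View pics/f.png

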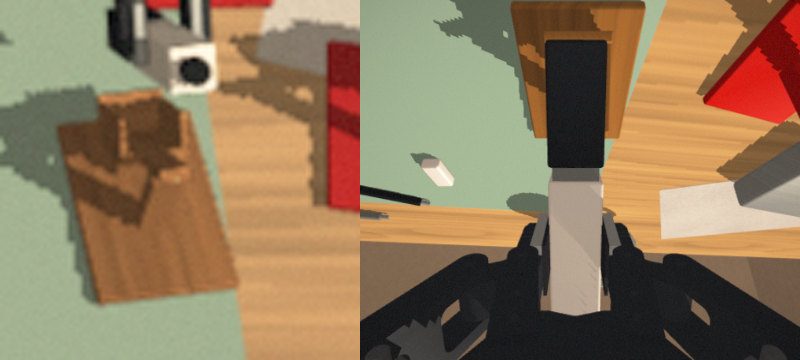

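The scene crop shows the marker tilted above the rest. In the wrist view the cap end, centred near (577,42), lines up with the stop strip at (545–612,36). I lower it now.

```bash
python3 -m pendant '[0,1,20,0,0,0,22,0,1,40,0,0,0,22,0,1,50,0,0,0,22,0,1,56,0,0,0,22,0,1,57.5,0,0,0,22,0,1,57.5,0,0,0,22,0,1,57.5,0,0,0,22]'
python3 -m pendant '[2,0,0,0,0,0,22,4,0,0,0,0,0,22,4,0,0,0,0,0,22,4,0,0,0,0,0,22]'
```

```text
time_s: 5.8
ee_pos: [509.6, 259.8, 106.3]
tool_rot: [[-0.716, -0.132, 0.685], [-0.092, 0.991, 0.095], [-0.692, 0.004, -0.722]]
ft_force: [0.1, -0.7, -0.2]
opening: 25.3
grasp_force: 39.7
time_s: 6.2
ee_pos: [507.2, 259.2, 104.8]
tool_rot: [[-0.718, -0.132, 0.683], [-0.092, 0.991, 0.095], [-0.69, 0.005, -0.724]]
ft_force: [0.1, -0.7, -0.5]
opening: 25.3
grasp_force: 39.7
```

Run:
```python
from h import *
o=readout.get_obs();print(o["joint_pos"].round(3),o["dq"].round(3))
R=Rt(psiR,np.pi/4)
for off,a in ((0.5,6),(0.5,0)): rel(seat+off*nn+a*ax-R@[86.5,0,-6.1],R)
```

```text
[ 0.344  0.076  2.249 -1.137  0.156 -0.28 ] [-0.001  0.002 -0.003  0.001 -0.    -0.   ]
t 6.2 shift [8.3, 1.1, 11.9] rot [0.006, -0.024, -0.001] deg 1.4 mm 15.0
t 6.2 shift [14.3, 1.1, 12.1] rot [0.006, -0.024, -0.001] deg 1.4 mm 19.0
```

The arm met the joint 4 limit (wrist nearly straight) before the marker seated, so a perpendicular hold tilts too far. I'll back out, lay the marker down, and regrip it with the tool leaning towards its tail, so less tilt is needed at the rest.

```bash
python3 -m pendant '[0,0,-20,0,0,0,22,0,0,-40,0,0,0,22,0,0,-60,0,0,0,22,0,0,-80,0,0,0,22,0,0,-100,0,0.3,0,22,0,0,-100,0,0.6,0,22,0,0,-100,0,0.6,0,22,0,0,-100,0,0.6,0,22]'
python3 - <<'E'
from h import *
print(readout.get_obs()["joint_pos"].round(3),readout.get_obs()["ee_pos"])
rel([486,25,80],Rt(0.037,0))
E
```

```text
time_s: 7.0
ee_pos: [439.1, 250.6, 179.1]
tool_rot: [[-0.968, -0.133, 0.213], [-0.129, 0.991, 0.034], [-0.215, 0.006, -0.977]]
ft_force: [0.4, -0.5, -0.7]
opening: 25.0
grasp_force: 39.7
[ 0.304 -0.059  1.988 -0.037  0.999 -1.383] [439.07526704 250.61252417 179.13447013]
t 7.0 shift [4.9, -230.4, 99.1] rot [0.016, 0.217, 0.095] deg 13.6 mm 251.0
```

```bash
python3 -m pendant '[0,-50,0,0.016,0.217,0.095,22,0,-100,20,0.016,0.217,0.095,22,5,-150,40,0.016,0.217,0.095,22,5,-200,60,0.016,0.217,0.095,22,5,-230,80,0.016,0.217,0.095,22,5,-230,99,0.016,0.217,0.095,22,5,-230,99,0.016,0.217,0.095,22,5,-230,99,0.016,0.217,0.095,22]'
python3 - <<'E'
from h import *
rel([486,25,7.5],Rt(0.037,0))
E
```

```text
time_s: 7.8
ee_pos: [485.2, 24.5, 78.6]
tool_rot: [[-0.999, -0.035, 0.001], [-0.035, 0.999, -0.002], [-0.001, -0.002, -1.0]]
ft_force: [0.7, 0.4, -0.2]
opening: 25.3
grasp_force: 39.9
t 7.8 shift [-0.7, 0.6, 71.1] rot [-0.002, 0.001, -0.002] deg 0.1 mm 71.0
```

```bash
python3 -m pendant '[-1,0.5,40,0,0,0,22,-1,0.5,60,0,0,0,22,-1,0.5,71,0,0,0,22,-1,0.5,71,0,0,0,22,-1,0.5,71,0,0,0,22,-1,0.5,71,0,0,0,50,-1,0.5,71,0,0,0,50,-1,0.5,71,0,0,0,50,-1,0.5,71,0,0,0,50,-1,0.5,50,0,0,0,50,-1,0.5,20,0,0,0,60,-1,0.5,-20,0,0.43,0,60,-1,0.5,-70,0,0.43,0,60,-1,0.5,-70,0,0.43,0,60,-1,0.5,-70,0,0.43,0,60]'
python3 - <<'E'
from h import *
from bench import capture
c=get_calibration("wrist");im=capture("wrist");np.savez('w3c.npz',**c)
print(readout.get_obs()["joint_pos"].round(2))
rel([486,25,9],Rt(0.037,-.43))
cv2.imwrite('pics/g.png',im[:,:,::-1])
E
```

```text
time_s: 9.3
ee_pos: [489.2, 24.4, 149.6]
tool_rot: [[-0.91, -0.035, -0.414], [-0.031, 0.999, -0.017], [0.415, -0.003, -0.91]]
ft_force: [0.4, -0.3, -0.7]
opening: 59.8
grasp_force: 0.0
[-0.14  0.4   1.58 -0.08  1.59 -1.73]
t 9.35 shift [-56.1, 0.6, 127.0] rot [-0.001, 0.002, -0.002] deg 0.2 mm 139.0
```

View pics/g.png

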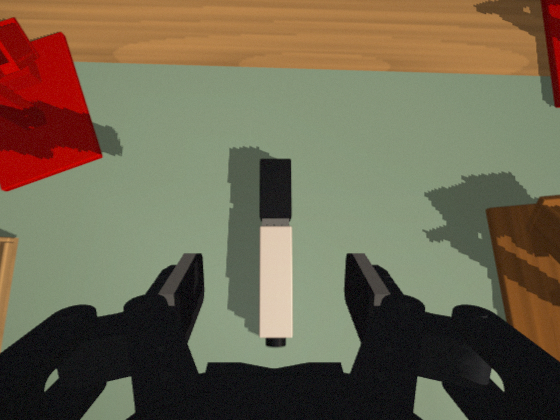

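The marker lies flat, aligned with the tool, with its cap end at (260–291,160).

```bash
python3 -m pendant '[-22,0.5,50,0,0,0,60,-40,0.5,90,0,0,0,60,-50,0.5,113,0,0,0,60,-56,0.5,127,0,0,0,60,-56,0.5,127,0,0,0,60,-56,0.5,127,0,0,0,60,-56,0.5,127,0,0,0,22,-56,0.5,127,0,0,0,22,-56,0.5,127,0,0,0,22,-56,0.5,127,0,0,0,22,-56,0.5,127,0,0,0,22,-56,0.5,127,0,0,0,22,-56,0.5,127,0,0,0,22]' 40
python3 - <<'E'
from h import *
c=np.load('w3c.npz');P=[ray(c,p,26) for p in [(260,159.5),(291.5,159.5),(260,337),(293,337)]]
cap=(P[0]+P[1])/2;tl=(P[2]+P[3])/2;print(cap.round(1),tl.round(1));cap[2]=13
o=readout.get_obs();T=o["tool_rot"];print((T.T@(cap-o["ee_pos"])).round(1))
E
```

```text
time_s: 10.65
ee_pos: [486.1, 24.8, 11.3]
tool_rot: [[-0.911, -0.035, -0.412], [-0.031, 0.999, -0.017], [0.412, -0.003, -0.911]]
ft_force: [0.9, 0.9, 7.5]
opening: 25.1
grasp_force: 40.8
[401.5  22.1  26. ] [541.6  27.3  26. ]
[77.8  0.3 33.4]
```

```bash
python3 -m pendant '[16,0,-36,0,0,0,22,36,0,-80,0,0,0,22,54,40,-118,0,0,0,22,74,90,-160,0,0,0,22,74,130,-160,0,0,0,22,74,130,-160,0,0,0,22,74,130,-160,0,0,0,22,74,130,-160,0,0,0,22]'
python3 - <<'E'
from h import *
R=Rt(psiR,np.pi/4-0.425);np.save('R.npy',R)
for off,a in ((60,6),): rel(seat+off*nn+a*ax-R@[78.5,0,33.6],R)
E
```

```text
time_s: 11.45
ee_pos: [478.7, 154.6, 185.2]
tool_rot: [[-0.909, -0.036, -0.415], [-0.031, 0.999, -0.017], [0.416, -0.003, -0.909]]
ft_force: [-0.3, -0.3, -1.1]
opening: 24.8
grasp_force: 39.9
t 11.45 shift [-10.4, 100.8, 50.3] rot [0.0, -0.789, -0.096] deg 45.5 mm 113.0
```

```bash
python3 -m pendant '[0,0,0,0,-0.789,-0.096,22,0,20,0,0,-0.789,-0.096,22,0,40,0,0,-0.789,-0.096,22,0,70,10,0,-0.789,-0.096,22,-5,100,20,0,-0.789,-0.096,22,-10,101,35,0,-0.789,-0.096,22,-10,101,50,0,-0.789,-0.096,22,-10,101,50,0,-0.789,-0.096,22,-10,101,50,0,-0.789,-0.096,22]'
python3 - <<'E'
from h import *
R=np.load('R.npy');o=readout.get_obs();print(o["joint_pos"].round(2))
for off,a in ((60,6),(30,6),(1,6),(1,0)): rel(seat+off*nn+a*ax-R@[78.5,0,33.6],R)
E
```

```text
time_s: 12.35
ee_pos: [464.2, 254.5, 135.6]
tool_rot: [[-0.928, -0.127, 0.35], [-0.119, 0.992, 0.045], [-0.353, 0.0, -0.936]]
ft_force: [0.3, 0.1, -1.3]
opening: 24.8
grasp_force: 39.9
[ 0.32 -0.01  2.07 -0.1   0.73 -1.32]
t 12.35 shift [0.8, 0.3, 0.6] rot [-0.0, 0.0, -0.002] deg 0.1 mm 1.0
t 12.35 shift [-11.6, 0.4, 27.9] rot [-0.0, 0.0, -0.002] deg 0.1 mm 30.0
t 12.35 shift [-23.5, 0.4, 54.3] rot [-0.0, 0.0, -0.002] deg 0.1 mm 59.0
t 12.35 shift [-18.1, 0.4, 56.8] rot [-0.0, 0.0, -0.002] deg 0.1 mm 60.0
```

```bash
python3 -m pendant '[-6,0.4,14,0,0,0,22,-12,0.4,28,0,0,0,22,-16,0.4,38,0,0,0,22,-20,0.4,47,0,0,0,22,-22,0.4,51,0,0,0,22,-23,0.4,53,0,0,0,22,-23,0.4,53,0,0,0,22,-23,0.4,53,0,0,0,22]'
python3 - <<'E'
from h import *
R=np.load('R.npy');o=readout.get_obs();print(o["joint_pos"].round(2))
for off,a in ((1,6),(1,0)): rel(seat+off*nn+a*ax-R@[78.5,0,33.6],R)
E
```

```text
time_s: 13.15
ee_pos: [503.7, 261.4, 94.9]
tool_rot: [[-0.927, -0.129, 0.351], [-0.12, 0.992, 0.047], [-0.354, 0.001, -0.935]]
ft_force: [-1.0, 0.5, -1.2]
opening: 25.0
grasp_force: 39.9
[ 0.3   0.15  2.   -0.1   0.64 -1.32]
t 13.15 shift [-0.4, -1.4, 2.1] rot [0.001, 0.002, -0.0] deg 0.1 mm 3.0
t 13.15 shift [5.1, -1.4, 4.5] rot [0.001, 0.002, -0.0] deg 0.1 mm 7.0
```

```bash
python3 -m pendant '[0,-1,2,0,0,0,22,2,-1,3,0,0,0,22,4,-1,4,0,0,0,22,4.5,-1,4.5,0,0,0,22,4.5,-1,4.5,0,0,0,22]'
python3 - <<'E'
from h import *
from bench import capture
a=capture("scene")[190:290,330:430,::-1];b=capture("wrist")[:,:,::-1]
cv2.imwrite('pics/i.png',np.hstack([cv2.resize(a,(360,360),interpolation=2),cv2.resize(b,(440,360))]))
E
```

```text
time_s: 13.65
ee_pos: [504.6, 261.0, 93.8]
tool_rot: [[-0.924, -0.129, 0.359], [-0.12, 0.992, 0.048], [-0.362, 0.002, -0.932]]
ft_force: [-10.3, -4.1, 28.4]
opening: 25.0
grasp_force: 43.7
```

View pics/i.png

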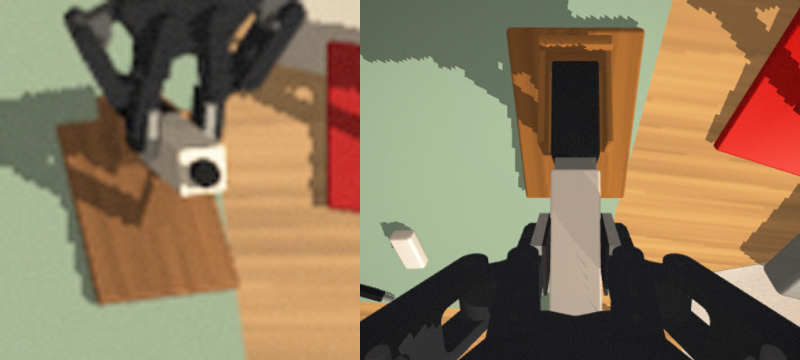

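The marker is in the channel and pressing its floor (28 N). The wrist view still shows a gap of about 6 mm between the cap end (row 62) and the stop (row 50). I'll ease off and slide it down.

```bash
python3 -m pendant '[0.6,0,-1.4,0,0,0,22,2.4,0,-0.5,0,0,0,22,4.2,0,0.3,0,0,0,22,6,0,1.1,0,0,0,22,6,0,1.1,0,0,0,22]'
```

```text
time_s: 14.25
ee_pos: [498.9, 259.8, 88.2]
tool_rot: [[-0.925, -0.129, 0.357], [-0.12, 0.992, 0.048], [-0.36, 0.002, -0.933]]
ft_force: [0.2, -2.0, 11.9]
opening: 24.9
grasp_force: 41.4
```

```bash
python3 -m pendant '[0,0,0,0,0,0,30,0,0,0,0,0,0,36,0,0,0,0,0,0,42,0,0,0,0,0,0,42,0,0,0,0,0,0,42,0,0,0,0,0,0,42,0,0,0,0,0,0,42,0,0,0,0,0,0,42]'
python3 - <<'E'
from h import *
from bench import capture
im=capture("wrist");a=capture("scene")[190:290,330:430,::-1];b=im[:,:,::-1];np.savez('w4c.npz',**get_calibration("wrist"))
cv2.imwrite('pics/j.png',np.hstack([cv2.resize(a,(300,360),interpolation=2),cv2.resize(b,(480,360))]))
E
```

```text
time_s: 15.05
ee_pos: [496.1, 259.3, 85.6]
tool_rot: [[-0.928, -0.128, 0.351], [-0.12, 0.992, 0.046], [-0.354, 0.001, -0.935]]
ft_force: [-1.1, 1.0, 0.2]
opening: 42.0
grasp_force: 0.0
```

View pics/j.png

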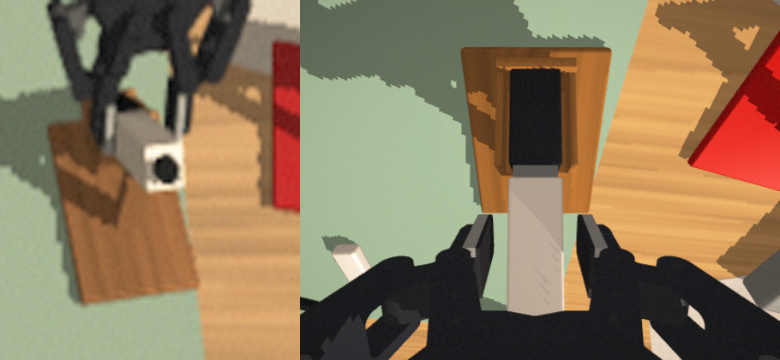

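Released and seated: the cap end at row 68 touches the stop strip at row 65, and the finger force is 0. Next I retreat for a fresh grip higher up with the tool leaned back.

```bash
python3 -m pendant '[0,0,-25,0,0,0,46,0,0,-60,0,0,0,50,0,0,-100,0,0,0,55,0,0,-100,0,0.3,0,55,0,0,-100,0,0.6,0,55,0,0,-100,0,0.6,0,55,0,0,-100,0,0.6,0,55]'
python3 - <<'E'
from h import *
c=np.load('w4c.npz')
P=(ray(c,(245,79.5),38.2)+ray(c,(304.5,79.5),38.2))/2;print("cap seen",(P-13*nn).round(1),"seat",seat.round(1))
R=Rt(psiR,-0.3);np.save('R.npy',R)
s=(P-13*nn+seat)/2;s[2]=29;np.save('seat.npy',s)
G=s+112*ax
for b in (70,0): rel(G+R@[0,0,19-b],R)
E
```

```text
time_s: 15.85
ee_pos: [461.9, 255.0, 181.0]
tool_rot: [[-0.963, -0.129, -0.236], [-0.125, 0.992, -0.029], [0.238, 0.002, -0.971]]
ft_force: [1.0, -0.2, 0.1]
opening: 54.9
grasp_force: 0.0
cap seen [438.6 251.8  29. ] seat [440.4 251.7  29. ]
t 15.85 shift [-75.3, -0.3, 6.3] rot [0.002, 0.059, 0.001] deg 3.4 mm 76.0
t 15.85 shift [-71.2, -0.5, 76.2] rot [0.002, 0.059, 0.001] deg 3.4 mm 104.0
```

```bash
python3 -m pendant '[-38,-0.4,0,0,0.059,0,55,-75,-0.4,6,0,0.059,0,55,-75,-0.4,6,0,0.059,0,55,-74,-0.4,25,0,0.059,0,55,-73,-0.4,45,0,0.059,0,55,-72,-0.5,62,0,0.059,0,55,-71,-0.5,76,0,0.059,0,55,-71,-0.5,76,0,0.059,0,55,-71,-0.5,76,0,0.059,0,55,-71,-0.5,76,0,0.059,0,22,-71,-0.5,76,0,0.059,0,22,-71,-0.5,76,0,0.059,0,22,-71,-0.5,76,0,0.059,0,22,-71,-0.5,76,0,0.059,0,22,-71,-0.5,76,0,0.059,0,22,-71,-0.5,76,0,0.059,0,22]' 40
python3 - <<'E'
from h import *
o=readout.get_obs();T=o["tool_rot"];s=np.load('seat.npy');print("cap in tool",(T.T@(s-o["ee_pos"])).round(1),"axis in tool",(T.T@ax).round(3),o["joint_pos"].round(2))
E
```

```text
time_s: 17.45
ee_pos: [512.7, 261.1, 89.7]
tool_rot: [[-0.949, -0.128, -0.289], [-0.123, 0.992, -0.036], [0.291, 0.001, -0.957]]
ft_force: [0.9, -0.0, 5.4]
opening: 25.7
grasp_force: 40.0
cap in tool [52.9  0.1 79.6] axis in tool [-0.471  0.001 -0.882] [ 0.24  0.53  1.47  0.04  1.43 -1.47]
```

```bash
python3 -m pendant '[9,0,-29,0,0,0,22,18,0,-58,0,0,0,22,32,0,-106,0,0,0,22,47,0,-154,0,0,0,22,47,0,-154,0,0,0,22,47,0,-154,0,0,0,22]'
python3 - <<'E'
from h import *
R=Rt(-0.57,.4905);np.save('RT.npy',R);ct=np.array([52.9,0.1,79.6])
for p in ([535,-344,140],[535,-344,30]): rel(np.array(p)-R@ct,R)
print(readout.get_obs()["joint_pos"].round(2),readout.get_obs()["ee_pos"].round(),readout.get_obs()["grasp_force"])
R0=readout.get_obs()["tool_rot"];v=Ro.from_matrix(R0.T@R).as_rotvec()
E
```

```text
time_s: 18.05
ee_pos: [512.7, 260.8, 251.0]
tool_rot: [[-0.949, -0.129, -0.287], [-0.123, 0.992, -0.036], [0.289, 0.001, -0.957]]
ft_force: [0.4, -0.2, -1.6]
opening: 25.6
grasp_force: 39.7
t 18.05 shift [42.2, -608.7, 28.4] rot [0.072, -0.752, 0.713] deg 59.5 mm 611.0
t 18.05 shift [10.4, -608.8, 133.7] rot [0.072, -0.752, 0.713] deg 59.5 mm 623.0
[ 0.24  0.37  1.36  0.04  1.7  -1.46] [513. 261. 251.] 39.66318905353546
```

```bash
python3 -m pendant '[3,-45,2,0.005,-0.055,0.05,22,6,-90,4,0.01,-0.11,0.1,22,9,-135,6,0.016,-0.165,0.156,22,12,-180,8,0.021,-0.22,0.21,22,15,-225,10,0.026,-0.276,0.26,22,19,-270,13,0.032,-0.33,0.316,22,22,-315,15,0.037,-0.386,0.366,22,25,-360,17,0.042,-0.44,0.42,22,28,-405,19,0.048,-0.5,0.474,22,31,-450,21,0.053,-0.555,0.526,22,34,-495,23,0.058,-0.61,0.58,22,37,-540,25,0.064,-0.667,0.632,22,40,-580,27,0.069,-0.717,0.68,22,42,-609,28,0.072,-0.752,0.713,22,42,-609,28,0.072,-0.752,0.713,22,42,-609,28,0.072,-0.752,0.713,22,42,-609,28,0.072,-0.752,0.713,22]'
python3 - <<'E'
from h import *
from bench import capture
R=np.load('RT.npy');ct=np.array([52.9,0.1,79.6])
o=readout.get_obs();print("cap",(o["ee_pos"]+o["tool_rot"]@ct).round(1),"ax",(o["tool_rot"]@[-.471,0,-.882]).round(3),o["joint_pos"].round(2))
for z in (30,12): rel(np.array([535,-344,z])-R@ct,R)
a=capture("scene")[170:320,50:200,::-1];b=capture("top")[110:230,350:470,::-1]
cv2.imwrite('pics/k.png',np.hstack([cv2.resize(a,(400,400),interpolation=2),cv2.resize(b,(400,400),interpolation=2)]))
E
```

```text
time_s: 19.75
ee_pos: [541.8, -348.1, 232.9]
tool_rot: [[-0.746, 0.539, 0.392], [0.476, 0.842, -0.253], [-0.467, -0.002, -0.884]]
ft_force: [0.1, 0.5, -0.8]
opening: 25.6
grasp_force: 39.8
cap [ 533.6 -343.   137.8] ax [ 0.005 -0.001  1.   ] [-0.81  0.04  1.84  0.15  0.8  -1.89]
t 19.75 shift [49.2, -0.1, 95.9] rot [-0.001, -0.005, 0.002] deg 0.3 mm 108.0
t 19.75 shift [57.6, -0.1, 111.8] rot [-0.001, -0.005, 0.002] deg 0.3 mm 126.0
```

View pics/k.png

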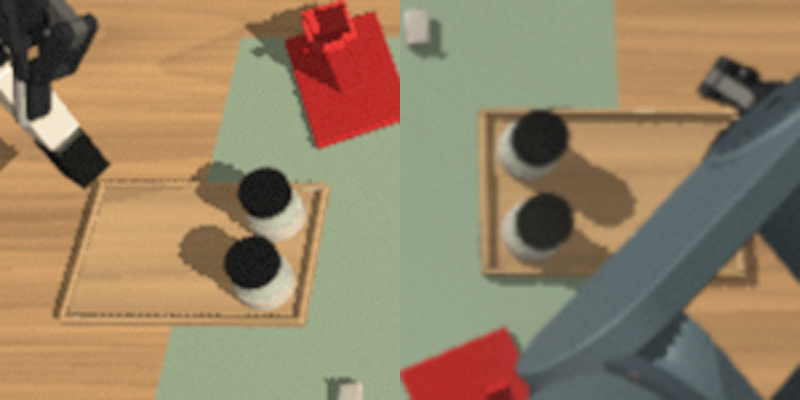

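The scene crop shows the cap's lower end at about (82,232), matching the projected position above the free part of the tray; the jars stand undisturbed. I descend.

```bash
python3 -m pendant '[15,0,28,0,-0.005,0,22,30,0,57,0,-0.005,0,22,42,0,82,0,-0.005,0,22,50,0,97,0,-0.005,0,22,54,0,105,0,-0.005,0,22,55.5,0,108,0,-0.005,0,22,55.5,0,108,0,-0.005,0,22,55.5,0,108,0,-0.005,0,22]'
python3 - <<'E'
from h import *
o=readout.get_obs();print("cap",(o["ee_pos"]+o["tool_rot"]@[52.9,.1,79.6]).round(1),"ax",(o["tool_rot"]@[-.471,0,-.882]).round(3))
E
```

```text
time_s: 20.65
ee_pos: [544.2, -351.1, 114.5]
tool_rot: [[-0.742, 0.539, 0.399], [0.473, 0.842, -0.259], [-0.475, -0.003, -0.88]]
ft_force: [-0.1, -0.6, -0.4]
opening: 25.4
grasp_force: 39.9
cap [ 536.8 -346.6   19.4] ax [-0.003  0.005  1.   ]
```

```bash
python3 -m pendant '[0.9,0,1.8,0,0,0,22,1.9,0,3.5,0,0,0,22,2.8,0,5.3,0,0,0,22,2.8,0,5.3,0,0,0,22]' ; python3 -m pendant '[0.5,0,0.9,0,0,0,22,0.9,0,1.8,0,0,0,22,0.9,0,1.8,0,0,0,22,0.9,0,1.8,0,0,0,22]'
```

```text
time_s: 21.05
ee_pos: [543.2, -350.5, 106.7]
tool_rot: [[-0.742, 0.54, 0.397], [0.475, 0.842, -0.257], [-0.473, -0.002, -0.881]]
ft_force: [-0.7, 0.0, -0.3]
opening: 25.5
grasp_force: 39.9
time_s: 21.45
ee_pos: [543.5, -350.7, 105.0]
tool_rot: [[-0.742, 0.54, 0.397], [0.474, 0.842, -0.257], [-0.474, -0.003, -0.881]]
ft_force: [-0.7, -0.4, -1.4]
opening: 25.6
grasp_force: 39.9
```

```bash
python3 -m pendant '[0.5,0,0.9,0,0,0,22,0.9,0,1.8,0,0,0,22,0.9,0,1.8,0,0,0,22,0.9,0,1.8,0,0,0,22]' ; python3 -m pendant '[0.5,0,0.9,0,0,0,22,0.9,0,1.8,0,0,0,22,0.9,0,1.8,0,0,0,22,0.9,0,1.8,0,0,0,22]'
```

```text
time_s: 21.85
ee_pos: [543.5, -350.7, 103.0]
tool_rot: [[-0.742, 0.54, 0.397], [0.474, 0.842, -0.257], [-0.474, -0.003, -0.881]]
ft_force: [-0.7, -0.4, 0.4]
opening: 25.4
grasp_force: 39.9
time_s: 22.25
ee_pos: [543.6, -350.8, 100.9]
tool_rot: [[-0.742, 0.54, 0.397], [0.474, 0.842, -0.257], [-0.473, -0.003, -0.881]]
ft_force: [-0.3, -0.5, -0.5]
opening: 25.4
grasp_force: 39.9
```

Estimated cap height is about 6 mm and there is no contact yet, so I continue gently.

```bash
python3 -m pendant '[0.4,0,0.7,0,0,0,22,0.7,0,1.3,0,0,0,22,0.7,0,1.3,0,0,0,22]' ; python3 -m pendant '[0.4,0,0.7,0,0,0,22,0.7,0,1.3,0,0,0,22,0.7,0,1.3,0,0,0,22]'
```

```text
time_s: 22.55
ee_pos: [543.9, -351.1, 100.1]
tool_rot: [[-0.742, 0.54, 0.398], [0.474, 0.842, -0.258], [-0.474, -0.003, -0.88]]
ft_force: [-0.7, 1.0, 2.8]
opening: 25.6
grasp_force: 40.4
time_s: 22.85
ee_pos: [544.7, -351.5, 100.1]
tool_rot: [[-0.741, 0.54, 0.4], [0.473, 0.842, -0.259], [-0.477, -0.003, -0.879]]
ft_force: [-2.8, 4.1, 10.3]
opening: 25.7
grasp_force: 41.5
```

```bash
python3 -m pendant '[-0.3,0,-0.6,0,0,0,22,-0.3,0,-0.6,0,0,0,28,-0.3,0,-0.6,0,0,0,34,-0.3,0,-0.6,0,0,0,42,-0.3,0,-0.6,0,0,0,50,-0.3,0,-0.6,0,0,0,50,-0.3,0,-0.6,0,0,0,50,-0.3,0,-0.6,0,0,0,50]'
python3 -m pendant '[0,0,-15,0,0,0,50,0,0,-40,0,0,0,50,0,0,-80,0,0,0,50,0,0,-120,0,0,0,50,0,0,-150,0,0,0,50,0,0,-150,0,0,0,50,0,0,-150,0,0,0,50]'
python3 - <<'E'
from h import *
from bench import capture
a=capture("scene")[170:320,50:200,::-1];b=capture("wrist")[:,:,::-1]
cv2.imwrite('pics/l.png',np.hstack([cv2.resize(a,(360,360),interpolation=2),cv2.resize(b,(440,360))]))
E
```

```text
time_s: 23.65
ee_pos: [543.5, -350.8, 98.7]
tool_rot: [[-0.742, 0.54, 0.397], [0.474, 0.842, -0.257], [-0.473, -0.003, -0.881]]
ft_force: [0.0, -0.4, -0.4]
opening: 49.9
grasp_force: 0.0
time_s: 24.35
ee_pos: [484.1, -312.4, 231.8]
tool_rot: [[-0.741, 0.54, 0.399], [0.474, 0.842, -0.259], [-0.475, -0.003, -0.88]]
ft_force: [0.4, 0.2, 0.7]
opening: 50.0
grasp_force: 0.0
```

View pics/l.png

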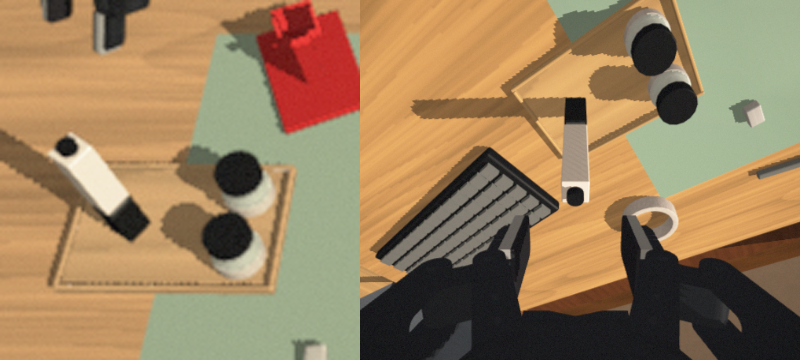

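The marker stands upright on its cap in the tray, base at about (130,230) in the scene crop. Both jars are upright and the gripper is clear.

```bash
python3 -c "
from bench import workorder;print(workorder.job_done())"
```

```text
the job is handed in; nothing more can be done
None
```

The marker was laid in the wooden rest against the stop, let go, regripped and stood upright on its cap in the tray; both jars are still standing, and I handed the job in at about 24 s (no verdict was returned).

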